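Set the bearing clearance of a soldering turntable

TASK

On the goldsmith's bench, lock the steel soldering turntable by sliding its bolt fully home through the keeper on the disc. Then screw the knurled brass cap in the middle of the disc down (clockwise seen from above) until it bottoms out, back it off a quarter turn for running clearance, and finish still gripping the cap firmly at that setting while the thread-lock sets: do not let go of it. Leave the mug, bottle, beaker and tin where they stand.

Things in the scene. Friction and masses are not known exactly. Their poses are not given: they have to be found in the camera images.
- fixture: Turntable on a wooden base board (210 x 360 x 14 mm, fixed to the bench). Origin under the board at bench height, z up; y runs along the board's long side and the bolt, from the bolt towards the disc. The steel disc (190 mm diameter, top 36 mm above the bench, does not turn) is centred at y = +70 mm; the cap is on its axis.
- keeper (a point): Centre of the keeper's top: a steel bridge on the disc rim, 36 mm wide across the bolt, 20 mm long, at y = -12 mm, x = 0 in the fixture frame, top 64 mm above the bench. The bolt's rod enters the opening below. Two bridges of the same width and height, 14 mm long, at y = -57 and -158 mm carry the rod.
- bolt_slide (a joint): How far the bolt is slid from fully withdrawn (0) towards fully home (0.045 m, hard stop) along the fixture's +y axis. Starts at 0 to 0.012. It stays where it is left; sliding friction about 2 N, no spring.
- bolt: The bolt's upright steel knob, a post 16 mm in diameter (19 mm at its top 6 mm) standing on the horizontal 12 mm rod. Origin on the rod's axis, 48 mm above the bench, under the post; axes as the fixture's. It slides 45 mm along the fixture's y, from y = -130 mm (withdrawn) to -85 mm (home).
- bolt_knob (a point): Top centre of the bolt's knob post, 102 mm above the bench; the post is free to grasp over the 38 mm above the bridges.
- cap_thread (a joint): Angle of the cap in rad from bottomed out (0, hard stop), growing as it is unscrewed (counter-clockwise seen from above, right-hand thread, ends at 5.0). Starts at 1.2 to 2.8, threads already engaged. It stays where it is left; turning friction about 0.06 N m. The cap rises 6 mm per full turn (0.95 mm per rad).
- cap: Round knurled brass cap, 37 mm in diameter, 36 mm tall, a dark radial line on its top along its own x axis. Origin at the centre of its underside, z up; bottomed out this is 44 mm above the bench (8 mm above the disc), higher when unscrewed. It turns only about its vertical axis and may be gripped from above at any yaw; nothing but the flat disc lies within 60 mm of its axis.
- cap_top (a point): Centre of the cap's top face, 80 mm above the bench when bottomed out.
- mug: White ceramic mug, 80 mm across and 92 mm tall, beside the board. Origin at the centre of its underside. To be left alone.
- bottle: White plastic bottle, 60 mm across and 140 mm tall, beside the board. Origin at the centre of its underside. To be left alone.
- beaker: Glass beaker, 70 mm across and 75 mm tall, beyond the board. Origin at the centre of its underside. To be left alone.
- tin: Flat round aluminium tin, 60 mm across and 24 mm tall, beyond the board. Origin at the centre of its underside. To be left alone.

How it is judged (in metres and radians):
On the way, in this order (a step that is already met when the one before it is completed fails the run):
1. the bolt is fully home in the keeper (value of joint bolt_slide above 0.0415 m), for 0.2 s.
2. with the bolt home, the cap is screwed down until it bottoms out (value of joint bolt_slide above 0.0415 m and value of joint cap_thread below 0.08 rad), for 0.2 s.
At the end, for the whole second after the job is handed in: The bolt is home (within 3.5 mm of its stop), the cap stands a quarter turn (1.571 rad, within 0.30 rad) back from bottomed out, and the fingers still grip it with more than 3 N; mug, bottle, beaker and tin are within 20 mm of their starts (value of joint bolt_slide above 0.0415 m and value of joint cap_thread between 1.271 and 1.871 rad and contact force between the fingers and cap above 3 N and distance of each of mug, bottle, beaker, tin from where it was at the start of the episode below 0.02 m); the arm keeps its last pose, push and grip.
It fails at once if a bystander (mug, bottle, beaker or tin) is pushed 20 mm or more from its place (distance of any of mug, bottle, beaker, tin from where it was at the start of the episode above 0.02 m).
It also fails if it takes over 58 s, if anything falls off the work surface, if the arm or the gripper's body presses on something with over 40 N, if the wrist force passes 120 N, or if a joint passes its speed limit or range.

ROBOT

A 7-joint arm with a two-finger parallel gripper is mounted at the origin on the work surface. World frame = base frame: x ahead of the robot, y to its left, z up, the work surface at z = 0. Lengths are in m, angles in degrees, forces in N, time in s.
With the tool pointing down it reaches from about 0.35 to 0.9 m from the base axis. Payload 8.1 kg.
Tool frame: the origin (TCP) lies between the finger pads; the fingertips stand 22 mm ahead of it and the grasp point (between the pads) lies 3 mm ahead of it; z points along the fingers, y is the line along which they close (so a half turn about z gives the same grasp; the last joint's range is limited). The gripper opens to 92 mm and grips with 3 to 60 N. Pads are 19 mm wide; open, the fingers measure 130 mm over their backs; the gripper's body (75 mm by 190 mm) begins 47 mm behind the grasp point.
Start: joints at [67.059, 24.895, 1.432, 90.138, -0.665, 64.973, -4.303], TCP at [0.183, -0.598, 0.249] pointing down, gripper open.
Joint ranges: [-149.89, 149.89], [-25.12, 119.58], [-72.63, 75.52], [4.76, 147.25], [-75.54, 255.54], [6.69, 114.76], [-157.13, 157.13]. Speed limits (degrees/s): [127.2, 127.2, 172.46, 172.46, 180, 180, 180].

INTERFACE

Orientations are given as a 3x3 rotation matrix whose columns are the frame's x, y, z axes.
In Python, from workcell import arm gives the robot as it stands.
- The arm moves only by the tool drive_effector, called after "Emit:" as a command line: name --argument value ..., lists and objects as JSON in quotes. Schema: {"type":"object","properties":{"ticks":{"type":"object","properties":{"motion":{"type":"array","items":{"type":"array","items":{"type":"number"},"minItems":4,"maxItems":4},"minItems":1,"maxItems":12}},"additionalProperties":false,"required":["motion"]},"finger_gap":{"type":"number"},"grip_n":{"type":"number"},"only":{"type":"string"},"quiet":{"type":"boolean"},"lines":{"type":"string"}},"required":["ticks"],"additionalProperties":false}. ticks is an object whose key "motion" holds a list of rows, 1 to 12 of them, each of 4 numbers: dx, dy, dz in m, then a turn about the tool's z in degrees; each row is the pose to reach, as a shift and turn from the pose commanded when the call began, along the tool's axes at that moment; what a row does not reach only later rows make up. A row lasts 1/12 s, in which the tool goes at most 0.0417 m and 7.16 degrees, less where a joint would pass 70% of its speed; a pose out of reach is approached as far as the arm can. finger_gap is the finger opening in m, set as the call begins (left out keeps the last). The fingers move at their own pace and stop on an object; grip_n is the grip in N (left out, the last holds). Time passes only in rows, so rows that do not move let the fingers close. The tool returns the time, the measured TCP pose, the force, the opening and the grip force at its end. only (a regular expression) keeps the lines of the reply that match it, lines (a string "A,B") keeps lines A to B, and quiet returns only ok. Input that does not fit is refused with a message, and nothing moves.
- arm.get_state(): the state, without advancing time (a new reading comes with each control period).
- arm.read_camera(name): name is "side" or "top" or "wrist"; returns the picture (420x560x3 uint8, red, green, blue); there is no depth.
- arm.camera_params(name): a dict with "camera_matrix" (3x3 intrinsics, pixels), "k1" (the pictures are not rectified: a ray, as slopes to the right and down, at radius r is drawn at 1 + k1 r^2 times it, then the intrinsics apply), "R" (3x3) and "t" (3): a world point X has camera coordinates R X + t. Camera axes: x right, y down, z forward; pixel columns grow to the right and rows downward; lengths in m; the calibration is good to about 2 mm. A picture is of the moment at which its call begins: read the wrist's pose just before it. camera_params takes no time and is no camera call; for the wrist camera it gives the pose at the moment of the call.
- arm.sign_off(): hands the job in; it is judged then, once.
The state is a dict: "time": time; "qpos": joint angles; "joint_vel": joint speeds; "tau": joint torques, N m; "tool_pos": TCP position; "tool_rot": TCP orientation; "force": force on the tool from outside, world axes, zero at the start; "torque": the same for the moment, N m; "width": finger opening in m; "gripper_force": force on a finger pad.
Only numpy, scipy, OpenCV 4.12 (cv2) and the standard library are available. Lean on these libraries where they do the work, as an engineer would, in place of code of your own. Each camera call takes 0.05 s, during which the arm holds its last target. There are 200 camera calls.

## Working session

There is one attempt and no reset: what is moved stays moved. The work goes in short steps, Python scripts to look and compute and a tool call to move; the robot and the scene stay as the last step left them, time stands still between calls to the robot, and variables do not carry over. Pictures are saved under pics/ and viewed, at most 10 in all, crops included, and the job is handed in when it is done.

```bash
ls; mkdir -p pics
```

Run:
```python
from workcell import arm
import cv2,numpy as np
s=arm.get_state();print(s['time'],s['tool_pos'],np.round(s['tool_rot'],3).tolist(),s['width'])
for n in('top','side'):
    cv2.imwrite(f'pics/{n}0.png',arm.read_camera(n)[:,:,::-1]); p=arm.camera_params(n);print(n,{k:np.round(v,4).tolist() for k,v in p.items()})
```

```text
pics
workcell.py
0.0 [ 0.18318918 -0.59702715  0.24793373] [[0.956, 0.293, -0.001], [0.293, -0.956, 0.001], [-0.0, -0.002, -1.0]] 0.09186960974204803
top {'camera_matrix': [[501.1237, 0.0, 281.2107], [0.0, 501.1237, 210.2897], [0.0, 0.0, 1.0]], 'k1': -0.1361, 'R': [[-0.0274, -0.9996, -0.0014], [-0.9787, 0.0271, -0.2033], [0.2033, -0.0042, -0.9791]], 't': [0.0467, 0.5828, 1.1722]}
side {'camera_matrix': [[430.6386, 0.0, 281.957], [0.0, 430.6386, 205.4125], [0.0, 0.0, 1.0]], 'k1': -0.0294, 'R': [[0.9502, -0.3116, -0.0071], [-0.2111, -0.6268, -0.75], [0.2293, 0.7142, -0.6614]], 't': [-0.5343, 0.2076, 0.8397]}
```

View pics/top0.png

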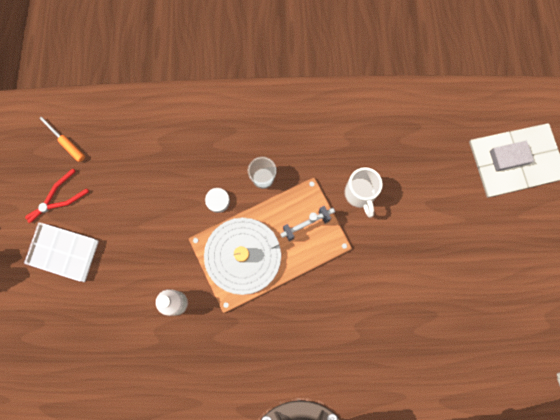

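View pics/side0.png

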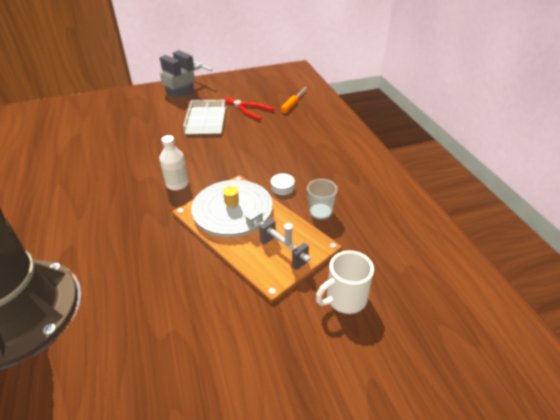

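The top view shows the cap near (241,253), the knob near (313,217), and the mug near (364,188), close to the bolt end. I'll zoom in for exact pixels.

Create h.py:
```python
import cv2,numpy as np
from workcell import arm
def ray(n,uv,p=None):
    p=p or arm.camera_params(n);K=np.array(p['camera_matrix']);d=((np.array(uv)-K[:2,2])/[K[0,0],K[1,1]])
    u=d.copy()
    for _ in range(20): u=d/(1+p['k1']*(u@u))
    R=np.array(p['R']);t=np.array(p['t']);return -R.T@t,R.T@np.r_[u,1]
def at(n,uv,z,p=None):
    c,r=ray(n,uv,p);return c+r*(z-c[2])/r[2]
def pix(n,X,p=None):
    p=p or arm.camera_params(n);K=np.array(p['camera_matrix']);c=np.array(p['R'])@X+p['t'];u=c[:2]/c[2];u=u*(1+p['k1']*(u@u));return u*K[0,0]+K[:2,2]
```

Run:
```python
import cv2
a=cv2.imread('pics/top0.png')[165:320,180:390]
b=cv2.imread('pics/side0.png')[170:300,165:385]
cv2.imwrite('pics/c1.png',cv2.resize(a,(798,589),interpolation=cv2.INTER_CUBIC))
```

```text
(no output)
```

View pics/c1.png

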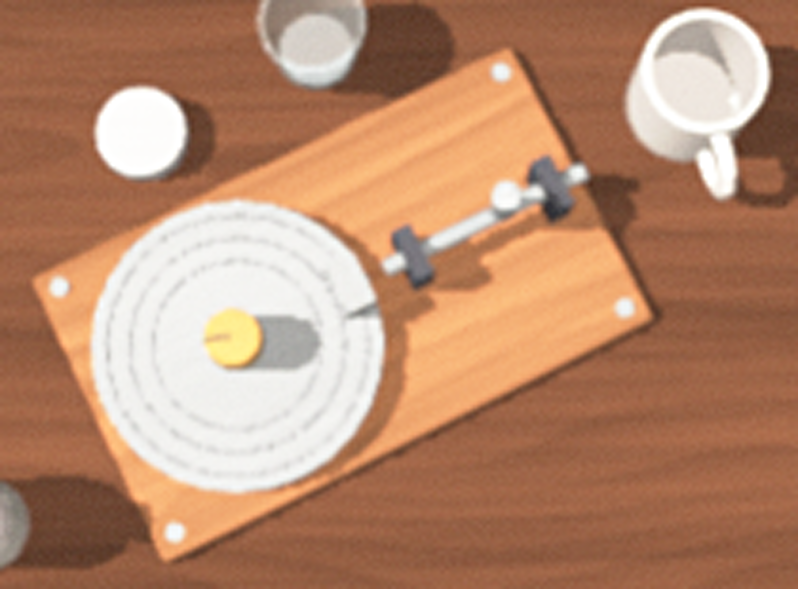

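Zoomed crop (3.8x, offset 180,165): board corners are at (512,48), (653,318), (168,560) and (35,280). The cap top is at (233,337) with its line pointing to (205,340), and the knob top is at (507,195).

Run:
```python
from h import *
P=lambda x,y:(np.array([x,y])-1.4)/3.8+[180,165]
C=[at('top',P(*q),.014) for q in [(512,48),(653,318),(168,560),(35,280)]]
cen=sum(C)/4; d=(C[2]+C[3]-C[0]-C[1])[:2]; d/=np.linalg.norm(d)
cap=at('top',P(233,337),.082);kn=at('top',P(507,195),.102);ln=at('top',P(205,340),.082)
disc=at('top',P(238,346),.036)
print('cen',cen,'len',np.linalg.norm(C[0]-C[3]),np.linalg.norm(C[0]-C[1]))
print('cap',cap,'disc',disc,'knob',kn,'ydir',d,np.degrees(np.arctan2(d[1],d[0])))
print('cap pred',cen[:2]+.07*d,'knob y',(kn-cen)[:2]@d,'lat',np.cross(d,(kn-cen)[:2]))
m=(cap-kn)[:2];print('cap-knob',np.linalg.norm(m),np.degrees(np.arctan2(m[1],m[0])))
print('mark angle',np.degrees(np.arctan2(*(ln-cap)[:2][::-1])))
print('mug',at('top',P(697,70),.092),'bottle',at('top',(171,302),.0))
s=arm.get_state();R=np.array(s['tool_rot']);print('tool',s['tool_pos'],'tool x yaw',np.degrees(np.arctan2(R[1,0],R[0,0])))
for n,z in(('knob',kn),('cap',cap)):
  print(n,'shift in tool',R.T@(z-s['tool_pos']),'side px',pix('side',z))
```

```text
cen [0.50935829 0.06094842 0.014     ] len 0.35789029027772656 0.20655084855814135
cap [0.47755518 0.1292219  0.082     ] disc [0.47719882 0.12967518 0.036     ] knob [ 0.55935453 -0.0442033   0.102     ] ydir [-0.42110891  0.90701008] 114.90461733735985
cap pred [0.47988066 0.12443913] knob y -0.11642753570873546 lat -0.0010667737646594191
cap-knob 0.19174835760700873 115.25181523640929
mark angle 94.68193355761264
mug [ 0.63926457 -0.1698937   0.092     ] bottle [0.3685334  0.31387167 0.        ]
tool [ 0.18319565 -0.59712314  0.24804091] tool x yaw 17.057389124746162
knob shift in tool [ 0.52182136 -0.41805999  0.14653368] side px [287.03471106 225.58546351]
cap shift in tool [ 0.4944939  -0.60782319  0.16679623] side px [229.04010115 189.83544978]<stdin>:9: DeprecationWarning: Arrays of 2-dimensional vectors are deprecated. Use arrays of 3-dimensional vectors instead. (deprecated in NumPy 2.0)
```

Emit:
drive_effector --ticks '{"motion": [[0.04, -0.03, 0, -2], [0.08, -0.06, 0, -4], [0.11, -0.09, 0, -8], [0.14, -0.11, 0.01, -8], [0.17, -0.14, 0.02, -8], [0.2, -0.16, 0.03, -8], [0.23, -0.18, 0.04, -8], [0.26, -0.21, 0.05, -8], [0.29, -0.23, 0.05, -8], [0.32, -0.255, 0.05, -8], [0.35, -0.28, 0.05, -8], [0.38, -0.305, 0.05, -8]]}' --finger_gap 0.07

```text
time: 1.1
tool_pos: [0.4577, -0.1925, 0.1985]
tool_rot: [[0.906, 0.424, -0.0], [0.424, -0.906, 0.0], [-0.0, -0.0, -1.0]]
force: [0.8, -0.5, -1.1]
width: 0.07
gripper_force: 0.0
```

Run:
```python
from h import *
s=arm.get_state();R=np.array(s['tool_rot']);print(R.T@(np.array([.5595,-.0445,.09])-s['tool_pos']),np.degrees(np.arctan2(R[1,0],R[0,0])),np.degrees(s['qpos']) if max(np.abs(s['qpos']))<7 else s['qpos'])
```

```text
[ 0.1549839  -0.09093803  0.10848339] 25.064338272800658 [ 26.73496683  16.8819202  -12.54497873 110.63653506   4.53514711
  52.97583212 -52.95730546]
```

Emit:
drive_effector --ticks '{"motion": [[0.03, -0.02, 0, 0], [0.06, -0.04, 0, 0], [0.09, -0.06, 0.01, 0], [0.12, -0.08, 0.02, 0], [0.145, -0.09, 0.03, 0], [0.145, -0.09, 0.03, 0], [0.145, -0.09, 0.03, 0]]}'

```text
time: 1.68
tool_pos: [0.5504, -0.0498, 0.1677]
tool_rot: [[0.904, 0.427, -0.002], [0.427, -0.904, 0.001], [-0.001, -0.001, -1.0]]
force: [-0.8, -0.4, 0.2]
width: 0.07
gripper_force: 0.0
```

Run:
```python
from h import *
s=arm.get_state();R=np.array(s['tool_rot']);print(R.T@(np.array([.5595,-.0445,.09])-s['tool_pos']))
p=arm.camera_params('wrist');cv2.imwrite('pics/w1.png',arm.read_camera('wrist')[:,:,::-1])
print(pix('wrist',np.array([.5595,-.0445,.102]),p))
```

```text
[ 0.01057701 -0.00087313  0.07770388]
[274.78662483 225.80968862]
```

View pics/w1.png

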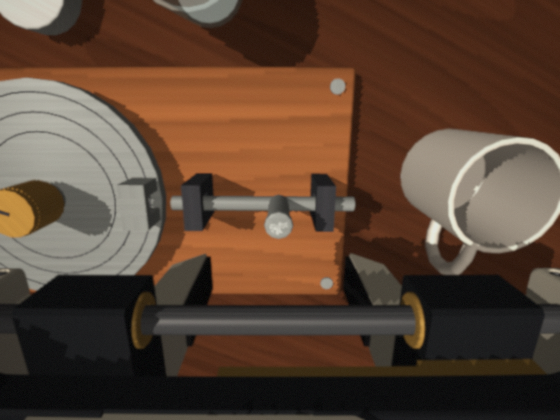

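Knob top is seen at (278,226), predicted (275,226), so the localisation is good; the mug is clear of the fingers. I'll descend and grip.

Emit:
drive_effector --ticks '{"motion": [[0.01, -0.001, 0.02, 0], [0.01, -0.001, 0.045, 0], [0.01, -0.001, 0.065, 0], [0.01, -0.001, 0.076, 0], [0.01, -0.001, 0.076, 0], [0.01, -0.001, 0.076, 0]]}' --finger_gap 0.05

```text
time: 2.23
tool_pos: [0.5587, -0.0474, 0.093]
tool_rot: [[0.906, 0.422, -0.001], [0.422, -0.906, -0.0], [-0.001, 0.0, -1.0]]
force: [0.3, 1.2, 0.5]
width: 0.0502
gripper_force: 0.0
```

Emit:
drive_effector --ticks '{"motion": [[0, 0, 0, 0], [0, 0, 0, 0], [0, 0, 0, 0], [0, 0, 0, 0], [0, 0, 0, 0], [0, 0, 0, 0]]}' --finger_gap 0.0 --grip_n 20

```text
time: 2.73
tool_pos: [0.5593, -0.0464, 0.0931]
tool_rot: [[0.906, 0.424, 0.001], [0.424, -0.906, -0.0], [0.001, 0.0, -1.0]]
force: [-0.6, -0.0, 3.5]
width: 0.0175
gripper_force: 20.0
```

Emit:
drive_effector --ticks '{"motion": [[0, -0.006, 0, 0], [0, -0.012, 0, 0], [0, -0.018, 0, 0], [0, -0.024, 0, 0], [0, -0.03, 0, 0], [0, -0.034, 0, 0], [0, -0.036, 0, 0], [0, -0.038, 0, 0], [0, -0.04, 0, 0], [0, -0.04, 0, 0]]}'

```text
time: 3.57
tool_pos: [0.5432, -0.0118, 0.0931]
tool_rot: [[0.906, 0.422, 0.002], [0.422, -0.906, -0.002], [0.001, 0.003, -1.0]]
force: [4.8, -9.3, 1.7]
width: 0.0177
gripper_force: 20.0
```

Emit:
drive_effector --ticks '{"motion": [[0, -0.002, 0, 0], [0, -0.003, 0, 0], [0, -0.003, 0, 0], [0, -0.003, 0, 0]]}'

```text
time: 3.9
tool_pos: [0.5431, -0.0117, 0.0931]
tool_rot: [[0.907, 0.42, 0.004], [0.42, -0.907, -0.004], [0.002, 0.006, -1.0]]
force: [9.3, -14.6, -0.2]
width: 0.0177
gripper_force: 20.0
```

Bolt is hard against its stop: force rises with no motion. Releasing and lifting.

Emit:
drive_effector --ticks '{"motion": [[0, 0.004, 0, 0], [0, 0.004, 0, 0], [0, 0.004, 0, 0], [0, 0.004, 0, 0]]}' --finger_gap 0.05

```text
time: 4.23
tool_pos: [0.5418, -0.0098, 0.0924]
tool_rot: [[0.905, 0.425, -0.001], [0.425, -0.905, 0.001], [-0.001, -0.001, -1.0]]
force: [-0.6, -0.2, -0.2]
width: 0.0398
gripper_force: 0.0
```

Emit:
drive_effector --ticks '{"motion": [[0, 0, -0.03, 0], [0, 0, -0.06, 0], [0, -0.03, -0.08, -7], [0, -0.06, -0.08, -14], [0, -0.09, -0.08, -21], [0, -0.12, -0.08, -28], [0, -0.15, -0.08, -35], [0, -0.155, -0.08, -42], [0, -0.155, -0.08, -49], [0, -0.155, -0.08, -56], [0, -0.155, -0.08, -63], [0, -0.155, -0.08, -70]]}' --finger_gap 0.07

```text
time: 5.23
tool_pos: [0.476, 0.1302, 0.1726]
tool_rot: [[-0.096, 0.995, -0.001], [0.995, 0.096, 0.0], [0.0, -0.001, -1.0]]
force: [-0.2, -0.1, 0.3]
width: 0.0701
gripper_force: 0.0
```

Emit:
drive_effector --ticks '{"motion": [[0, 0, 0, -7], [0, 0, 0, -14], [0, 0, 0, -21], [0, 0, 0, -28], [0, 0, 0, -35], [0, 0, 0, -42], [0, 0, 0, -49], [0, 0, 0, -56], [0, 0, 0, -63], [0, 0, 0, -70], [0, 0, 0, -75], [0, 0, 0, -80]]}'

```text
time: 6.23
tool_pos: [0.4761, 0.1299, 0.1726]
tool_rot: [[-0.997, 0.08, -0.001], [0.08, 0.997, 0.0], [0.001, 0.0, -1.0]]
force: [-0.3, -1.1, -1.0]
width: 0.07
gripper_force: 0.0
```

Run:
```python
from h import *
s=arm.get_state();R=np.array(s['tool_rot']);print(R.T@(np.array([.4775,.129,.065])-s['tool_pos']),np.degrees(np.arctan2(R[1,0],R[0,0])),np.degrees(s['qpos']))
p=arm.camera_params('wrist');cv2.imwrite('pics/w2.png',arm.read_camera('wrist')[:,:,::-1])
print(pix('wrist',np.array([.4775,.129,.082]),p))
```

```text
[-0.0015015  -0.00082941  0.10758986] 175.3895518039901 [ 1083.05516367  1556.4933468  -3086.46688488  6330.86400419
  1516.98464542  3192.15403523  2175.99146717]
[277.58921083 228.8064343 ]
```

View pics/w2.png

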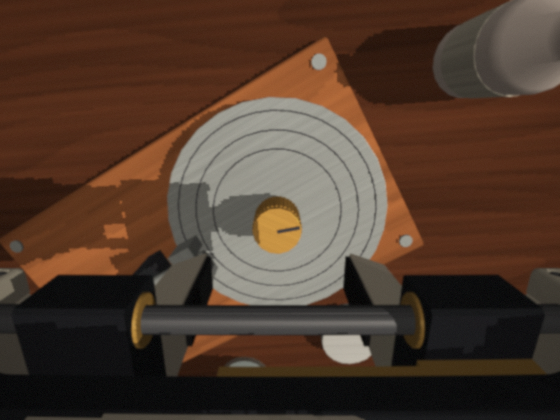

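The cap is at (277,229) against a prediction of (278,229), with its mark pointing to (299,229). Descending to grip it.

Emit:
drive_effector --ticks '{"motion": [[-0.001, -0.001, 0.03, 0], [-0.001, -0.001, 0.06, 0], [-0.001, -0.001, 0.085, 0], [-0.001, -0.001, 0.1, 0], [-0.001, -0.001, 0.106, 0], [-0.001, -0.001, 0.106, 0], [-0.001, -0.001, 0.106, 0]]}'

```text
time: 6.87
tool_pos: [0.4778, 0.1289, 0.0672]
tool_rot: [[-0.996, 0.086, 0.0], [0.086, 0.996, 0.0], [-0.0, 0.0, -1.0]]
force: [-0.0, 0.1, -0.1]
width: 0.07
gripper_force: 0.0
```

Emit:
drive_effector --ticks '{"motion": [[0, 0, 0, 0], [0, 0, 0, 0], [0, 0, 0, 0], [0, 0, 0, 0], [0, 0, 0, 0], [0, 0, 0, 0]]}' --finger_gap 0 --grip_n 40

```text
time: 7.37
tool_pos: [0.4781, 0.1291, 0.0671]
tool_rot: [[-0.996, 0.086, 0.001], [0.086, 0.996, 0.001], [-0.001, 0.002, -1.0]]
force: [-0.2, -1.5, 0.3]
width: 0.0353
gripper_force: 40.0
```

Emit:
drive_effector --ticks '{"motion": [[0, 0, 0, 7], [0, 0, 0, 14], [0, 0, 0.0005, 21], [0, 0, 0.0005, 28], [0, 0, 0.0005, 35], [0, 0, 0.0005, 42], [0, 0, 0.001, 49], [0, 0, 0.001, 49], [0, 0, 0.001, 49]]}'

```text
time: 8.12
tool_pos: [0.4784, 0.1296, 0.0662]
tool_rot: [[-0.592, 0.806, 0.002], [0.806, 0.592, 0.001], [0.0, 0.002, -1.0]]
force: [0.8, 5.3, 2.1]
width: 0.0354
gripper_force: 40.0
```

```bash
python3 -c "
from h import *
s=arm.get_state();print(s['torque'],s['qpos'])"
```

```text
[ 1.09056146 -0.40280475 -0.10636494] [  4.0251817   31.21516583 -33.90480817 116.90510363  26.99712823
  39.4660333  -10.97117242]
```

Create t.py:
```python
from h import *
s=arm.get_state();R=np.array(s['tool_rot']);print('TZ',np.round(s['torque'],3),'yaw',np.degrees(np.arctan2(R[1,0],R[0,0])),'j7',s['qpos'][6])
```

```text
(no output)
```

Emit:
drive_effector --ticks '{"motion": [[0, 0, 0, 5], [0, 0, 0, 10], [0, 0, 0.0003, 15], [0, 0, 0.0003, 20], [0, 0, 0.0003, 20]]}'

```text
time: 8.53
tool_pos: [0.4786, 0.1297, 0.0659]
tool_rot: [[-0.276, 0.961, 0.002], [0.961, 0.276, 0.002], [0.001, 0.002, -1.0]]
force: [1.9, 6.9, 0.5]
width: 0.0354
gripper_force: 40.0
```

```bash
python3 t.py
```

```text
TZ [ 1.314 -0.457 -0.075] yaw 106.0508870215346 j7 -27.338375553589714
```

Emit:
drive_effector --ticks '{"motion": [[0, 0, 0, 5], [0, 0, 0, 10], [0, 0, 0.0003, 15], [0, 0, 0.0003, 20], [0, 0, 0.0003, 20]]}'

```text
time: 8.95
tool_pos: [0.4789, 0.1288, 0.0657]
tool_rot: [[0.068, 0.998, 0.002], [0.998, -0.068, 0.001], [0.001, 0.002, -1.0]]
force: [2.6, 3.0, 3.9]
width: 0.0353
gripper_force: 40.0
```

```bash
python3 t.py
```

```text
TZ [ 0.562 -0.643  0.626] yaw 86.12182703827672 j7 -43.3119669495365
```

Emit:
drive_effector --ticks '{"motion": [[0, 0, 0, 1], [0, 0, 0, 2], [0, 0, 0, 2], [0, 0, 0, 2]]}' --grip_n 60

```text
time: 9.28
tool_pos: [0.4789, 0.1288, 0.0657]
tool_rot: [[0.097, 0.995, 0.002], [0.995, -0.097, 0.001], [0.001, 0.002, -1.0]]
force: [2.9, 1.7, 5.5]
width: 0.035
gripper_force: 60.0
```

```bash
python3 t.py
```

```text
TZ [ 0.416 -0.698  1.164] yaw 84.4414629944069 j7 -44.65698260703424
```

Emit:
drive_effector --ticks '{"motion": [[0, 0, 0, 2], [0, 0, 0, 4], [0, 0, 0, 4], [0, 0, 0, 4]]}'

```text
time: 9.62
tool_pos: [0.4789, 0.1288, 0.0657]
tool_rot: [[0.166, 0.986, 0.002], [0.986, -0.166, 0.001], [0.001, 0.002, -1.0]]
force: [2.5, 0.4, 6.6]
width: 0.0355
gripper_force: 60.0
```

```bash
python3 t.py
```

Run:
```python
from h import *
cv2.imwrite('pics/w3.png',arm.read_camera('wrist')[:,:,::-1])
```

```text
TZ [ 0.315 -0.719  1.026] yaw 80.42116799069936 j7 -47.854825532095305
```

View pics/w3.png

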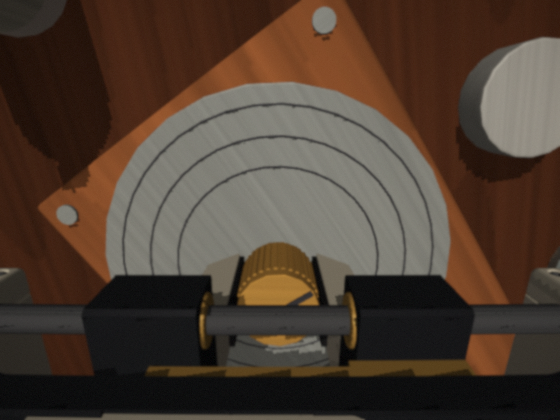

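The wrist view shows the cap gripped between the pads with its mark running from about (288,305) to (312,294). The torque plateaus near 1 N m and the pads have begun to slip, so the cap is bottomed. I'll back off 94° to allow for about 4° of wind-up.

Run:
```python
from h import *
p=arm.camera_params('wrist')
a=at('wrist',(288,305),.080,p);b=at('wrist',(312,294),.080,p);print(np.degrees(np.arctan2(*(b-a)[1::-1])),a,b)
```

```text
18.283859262866873 [0.48439784 0.13036857 0.08      ] [0.49517606 0.13392975 0.08      ]
```

Emit:
drive_effector --ticks '{"motion": [[0, 0, 0, -7], [0, 0, 0, -14], [0, 0, -0.0003, -21], [0, 0, -0.0005, -28], [0, 0, -0.0005, -35], [0, 0, -0.0007, -42], [0, 0, -0.0007, -49], [0, 0, -0.001, -56], [0, 0, -0.001, -63], [0, 0, -0.001, -70], [0, 0, -0.001, -70]]}'

```text
time: 10.58
tool_pos: [0.4791, 0.1289, 0.0668]
tool_rot: [[-0.872, 0.489, 0.002], [0.489, 0.872, 0.002], [-0.001, 0.003, -1.0]]
force: [3.2, 2.9, 8.6]
width: 0.0347
gripper_force: 60.0
```

```bash
python3 t.py
```

```text
TZ [ 0.553 -0.761  0.018] yaw 150.73830928876134 j7 8.924617514739767
```

Emit:
drive_effector --ticks '{"motion": [[0, 0, 0, -6], [0, 0, 0, -12], [0, 0, -0.0003, -18], [0, 0, -0.0003, -24], [0, 0, -0.0003, -24], [0, 0, -0.0003, -24]]}'

```text
time: 11.08
tool_pos: [0.4791, 0.129, 0.0672]
tool_rot: [[-0.995, 0.099, 0.002], [0.099, 0.995, 0.002], [-0.002, 0.002, -1.0]]
force: [2.1, 3.1, 8.7]
width: 0.035
gripper_force: 60.0
```

```bash
python3 t.py
```

Run:
```python
from h import *
cv2.imwrite('pics/w4.png',arm.read_camera('wrist')[:,:,::-1])
```

```text
TZ [ 0.68  -0.658  0.049] yaw 174.33112548673472 j7 28.29503489060314
```

View pics/w4.png

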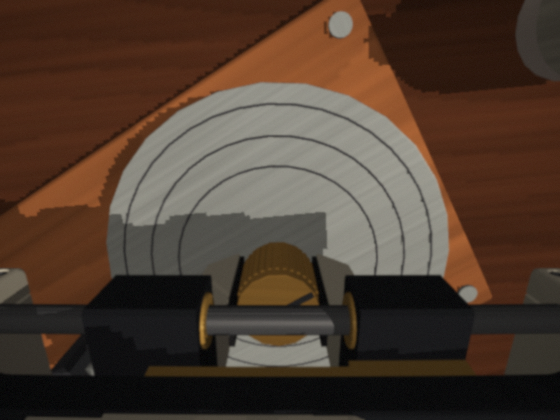

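Tool turned back 93.9° and the mark sits in the same place between the pads, (288,305)–(312,294), so the cap followed without slipping. Grip is 60 N.

```bash
python3 -c "
from workcell import arm
print(arm.sign_off())"
```

```text
the job is handed in; nothing more can be done
None
```

I handed in the job with the bolt pushed against its stop, the cap bottomed out and backed off about 90° (the tool turned 94° to allow for wind-up), and the gripper still holding the cap at 60 N; I never moved near the mug, bottle, beaker or tin, and no verdict was returned.

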